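# Press shut the smallest bead box

## Robot

A 6-joint arm with a two-finger parallel gripper is mounted at the origin on the work surface. World frame = base frame: x ahead of the robot, y to its left, z up, the work surface at z = 0. Lengths are in m, angles in degrees, forces in N, time in s.
With the tool pointing down it reaches from about 0.375 to 0.9 m from the base axis. Payload 3.1 kg.
Tool frame: the origin (TCP) lies on the front face of the gripper's body, between the roots of the fingers; the fingertips stand 70 mm ahead of it and the grasp point (between the pads) lies 51 mm ahead of it; x points along the fingers, y is the direction in which the jaws open and shut, and the axes are right-handed (so a half turn about x gives the same grasp; the last joint's range is limited). The gripper opens to 87 mm and grips with 3 to 60 N. Pads are 19 mm wide; open, the fingers measure 117 mm over their backs; the gripper's body (75 mm by 190 mm) begins 51 mm behind the grasp point.
Start: joints at [-83.05, 30.224, 82.088, -0, 67.689, -10.227], TCP at [0.185, -0.597, 0.292] pointing down, gripper open.
Joint ranges: [-176.69, 176.69], [-43.24, 126.21], [12.49, 139.97], [-82, 262], [0, 151.66], [-163.58, 163.58]. Speed limits (degrees/s): [159.86, 159.86, 180, 180, 180, 180].

## Interface

Orientations are given as a 3x3 rotation matrix whose columns are the frame's x, y, z axes.
In Python, from rig import bot gives the robot as it stands.
- The arm moves only by the shell command python3 -m crank 'ROWS'. ROWS is JSON, a list of rows, each an object with "slide": the shift along the world's x, y, z in mm, a list of three; "turn": the turn, a rotation vector about the world's x, y, z in degrees, a list of three; "grip": the opening, from 0 (shut) to 1 (fully open). In form: [{"slide": [tx, ty, tz], "turn": [wx, wy, wz], "grip": grip}, ...]. A call has 1 to 5 rows; each row shifts and turns the pose as measured when the row begins; what a row does not reach is not made up. A row lasts 1/12 s, in which the tool goes at most 41.7 mm and 7.16 degrees, less where a joint would pass 70% of its speed; a pose out of reach is approached as far as the arm can. A call with a gripper value outside its range is refused whole. The fingers move at their own pace and stop on an object; the grip force is fixed at half the most. Time passes only in rows, so rows that do not move let the fingers close. It gives the time, the measured TCP pose, the force and the opening at its end, in the units of the state.
- bot.read_state(): the state, without advancing time (a new reading comes with each control period).
- bot.capture(name): name is "scene" or "top"; returns (picture, depth): 384x512x3 uint8, red, green, blue; 384x512 float32, m along the optical axis (not along the pixel's ray), 0 where there is no reading.
- bot.camera_params(name): a dict with "intrinsics" (3x3 intrinsics, pixels), "world_from_camera" (4x4, takes a point from camera to world coordinates). Camera axes: x right, y down, z forward; pixel columns grow to the right and rows downward; lengths in m; the calibration is good to about 2 mm. A picture is of the moment at which its call begins. camera_params takes no time and is no camera call.
- bot.hand_in(): hands the job in, once; it reports no verdict.
Trained networks look in the newest picture that a camera, given by its name, has taken for a name from the list of things; names that differ only in an ending like _2 or _b are one class to them, and where a whole thing is asked for, a point or a joint stands for the part that bears it (a point fixed in the world has none). Each returns a list of dicts, best first, with "conf" (0 to 1); they miss things now and then, are a little off and sometimes report something else, mostly with a low value. They report only what shows in the picture. A call takes as long as a camera call. They do not tell look-alikes from the thing itself.
- bot.outline_of(camera, target): "pixels" (384x512 bool, what is visible of it) and "centre" ([row, column] in pixels, amid what is visible of it).
- bot.spot_point(camera, target): "centre" ([row, column] in pixels: a listed point, or the origin of a listed thing).
The state is a dict: "time_s": time; "joint_positions": joint angles; "qvel": joint speeds; "tau": joint torques, N m; "position": TCP position; "tcp_rot": TCP orientation; "force": force on the tool from outside, world axes, zero at the start; "moment": the same for the moment, N m; "opening": opening from 0.0 (shut) to 1.0 (fully open).
Only numpy, scipy, OpenCV 4.12 (cv2) and the standard library are available. Lean on these libraries where they do the work, as an engineer would, in place of code of your own. Each camera call takes 0.05 s, during which the arm holds its last target. There are 200 camera calls.

## Task

Three green flip-top bead boxes stand half open on the table, and the smallest one is finished with: press its lid fully shut with a light touch of the fingertips, without grasping, lifting or shoving the box, then withdraw. Do not touch the two bigger boxes, which stay open as they are, nor the hoop, the crochet hook, the mug or the jar.

Things in the scene. Friction and masses are not known exactly. Their poses are not given: they have to be found in the camera images.
- small_box: the smallest of three flip-top bead boxes of the same green plastic, standing loose on the table: 72 mm long (its x), 56 mm wide (its y), 32 mm high to the rim, open-topped with four compartments of beads and a hinged lid. Origin: centre of its underside; z up; the lid's hinge runs along y on the rim of its +x end (the end away from the robot, turned by up to 0.35 rad); the lid's free edge is at the -x end. It weighs about 0.4 to 0.7 kg with its beads.
- small_lid (a joint): angle of the smallest box's lid in rad: 0 is shut flat on the rim (a firm stop), positive is open; it starts half open, 0.4 to 0.8. The lid is a flat plate 72 by 56 mm, 4 mm thick, lying on the rim when shut (upper face then 36 mm above the table), with a 9 mm thumb tab at the middle of its free edge. The hinge stays at any angle; less than 1 N on the free edge moves it and no latch or spring acts.
- small_lid_edge (a point): middle of the upper free edge of the smallest box's lid (where the thumb tab begins), 72 mm from the hinge; it moves with the lid; its z is the lid's upward normal.
- medium_box: the middle-sized of three flip-top bead boxes of the same green plastic, standing loose on the table: 100 mm long (its x), 92 mm wide (its y), 40 mm high to the rim, open-topped with four compartments of beads and a hinged lid. Origin: centre of its underside; z up; the lid's hinge runs along y on the rim of its +x end (the end away from the robot, turned by up to 0.35 rad); the lid's free edge is at the -x end. Leave it alone, lid open as found.
- medium_lid (a joint): angle of the middle-sized box's lid in rad: 0 is shut flat on the rim (a firm stop), positive is open; it starts half open, 0.4 to 0.8. The lid is a flat plate 100 by 92 mm, 4 mm thick, lying on the rim when shut (upper face then 44 mm above the table), with a 9 mm thumb tab at the middle of its free edge. The hinge stays at any angle; less than 1 N on the free edge moves it and no latch or spring acts.
- medium_lid_edge (a point): middle of the upper free edge of the middle-sized box's lid (where the thumb tab begins), 100 mm from the hinge; it moves with the lid; its z is the lid's upward normal.
- large_box: the largest of three flip-top bead boxes of the same green plastic, standing loose on the table: 120 mm long (its x), 120 mm wide (its y), 46 mm high to the rim, open-topped with four compartments of beads and a hinged lid. Origin: centre of its underside; z up; the lid's hinge runs along y on the rim of its +x end (the end away from the robot, turned by up to 0.35 rad); the lid's free edge is at the -x end. Leave it alone, lid open as found.
- large_lid (a joint): angle of the largest box's lid in rad: 0 is shut flat on the rim (a firm stop), positive is open; it starts half open, 0.4 to 0.8. The lid is a flat plate 120 by 120 mm, 4 mm thick, lying on the rim when shut (upper face then 50 mm above the table), with a 9 mm thumb tab at the middle of its free edge. The hinge stays at any angle; less than 1 N on the free edge moves it and no latch or spring acts.
- large_lid_edge (a point): middle of the upper free edge of the largest box's lid (where the thumb tab begins), 120 mm from the hinge; it moves with the lid; its z is the lid's upward normal.
- hoop: wooden embroidery hoop lying flat, 150 mm across outside, 128 mm inside, 10 mm high; origin at its centre, underside. Leave it alone.
- hook: aluminium crochet hook lying flat along its x, 150 mm long, 6 mm thick; origin at its middle, underside. Leave it alone.
- mug: white ceramic mug, 80 mm across and 92 mm high, handle on its +y side out to 71 mm from the axis, with three wooden clothespins standing in it up to about 130 mm above the table; origin at the centre of its underside. Leave it alone.
- jar: clear glass jar with a metal twist cap, 72 mm across and 115 mm high; origin at the centre of its underside. Leave it alone.
Things that resemble listed ones, but are neither listed nor needed, are in the scene too. What is shaped like the small_box but grey or orange is not meant.

How it is judged:
By the outcome, as a careful person would: the job done as asked, in the order asked, and still so for the second after the job is handed in, with the robot touching nothing.
It also fails if it takes over 40 s, if anything falls off the work surface, if the arm or the gripper's body presses on something with over 40 N, if the wrist force passes 120 N, or if a joint passes its speed limit or range.

## Working session

There is one attempt and no reset: what is moved stays moved. The work goes in short steps, Python scripts to look and compute and a shell command to move; the robot and the scene stay as the last step left them, time stands still between calls to the robot, and variables do not carry over. Pictures are saved under pics/ and viewed, about 8 in all and at most 12, crops included, and the job is handed in when it is done.

```bash
mkdir -p pics
cat > h.py <<'E'
import numpy as np, cv2
from rig import bot
def world(cam, depth, rc):
    P=bot.camera_params(cam);K=np.array(P["intrinsics"]);T=np.array(P["world_from_camera"])
    r,c=rc; z=depth[int(round(r)),int(round(c))]
    p=np.linalg.inv(K)@np.array([c,r,1])*z
    return T[:3,:3]@p+T[:3,3]
def cloud(cam, depth):
    P=bot.camera_params(cam);K=np.array(P["intrinsics"]);T=np.array(P["world_from_camera"])
    r,c=np.mgrid[:depth.shape[0],:depth.shape[1]]
    p=np.stack([c,r,np.ones_like(r)],-1)@np.linalg.inv(K).T*depth[...,None]
    return p@T[:3,:3].T+T[:3,3]
def save(name,img,s=1):
    cv2.imwrite("pics/"+name,cv2.resize(img[...,::-1],None,fx=s,fy=s,interpolation=cv2.INTER_CUBIC))
E
python3 - <<'E'
from h import *
ims=[]
for cam in("scene","top"):
    im,d=bot.capture(cam); ims.append(im); np.savez(f"{cam}.npz",im=im,d=d)
    print(cam,np.round(bot.camera_params(cam)["world_from_camera"],3).tolist())
    for t in("small_box","small_lid_edge","medium_box","large_box"):
        for o in bot.spot_point(cam,t)[:5]:
            print(cam,t,round(o["conf"],2),np.round(o["centre"]),np.round(world(cam,d,o["centre"]),3))
save("a.png",ims[0],1.5);save("b.png",ims[1],1.5)
print(bot.read_state()["time_s"])
E
```

```text
scene [[0.627, 0.531, -0.57, 1.154], [0.779, -0.441, 0.446, -0.432], [-0.014, -0.723, -0.69, 0.721], [0.0, 0.0, 0.0, 1.0]]
scene small_box 0.91 [159. 272.] [0.512 0.145 0.031]
scene small_box 0.74 [185. 294.] [0.633 0.122 0.023]
scene small_box 0.58 [134. 275.] [0.42  0.237 0.03 ]
scene small_lid_edge 0.89 [138. 267.] [0.469 0.161 0.076]
scene small_lid_edge 0.65 [123. 264.] [0.354 0.248 0.035]
scene small_lid_edge 0.65 [174. 281.] [0.585 0.117 0.035]
scene medium_box 0.94 [183. 231.] [0.499 0.004 0.007]
scene large_box 0.95 [227. 195.] [ 0.613 -0.184  0.054]
scene large_box 0.65 [182. 232.] [ 0.54  -0.021  0.052]
top [[-0.026, -0.993, 0.111, 0.441], [-0.999, 0.028, 0.021, -0.011], [-0.024, -0.111, -0.994, 1.275], [0.0, 0.0, 0.0, 1.0]]
top small_box 0.83 [184. 214.] [0.603 0.131 0.036]
top small_box 0.75 [223. 202.] [0.493 0.161 0.057]
top small_box 0.73 [260. 172.] [0.392 0.251 0.037]
top small_lid_edge 0.96 [274. 174.] [0.354 0.245 0.037]
top small_lid_edge 0.85 [232. 200.] [0.467 0.165 0.075]
top small_lid_edge 0.8 [190. 218.] [0.586 0.118 0.032]
top medium_box 0.9 [220. 256.] [0.496 0.012 0.075]
top large_box 0.72 [196. 316.] [ 0.557 -0.152  0.077]
top large_box 0.6 [231. 260.] [0.464 0.001 0.092]
0.5
```

View pics/a.png

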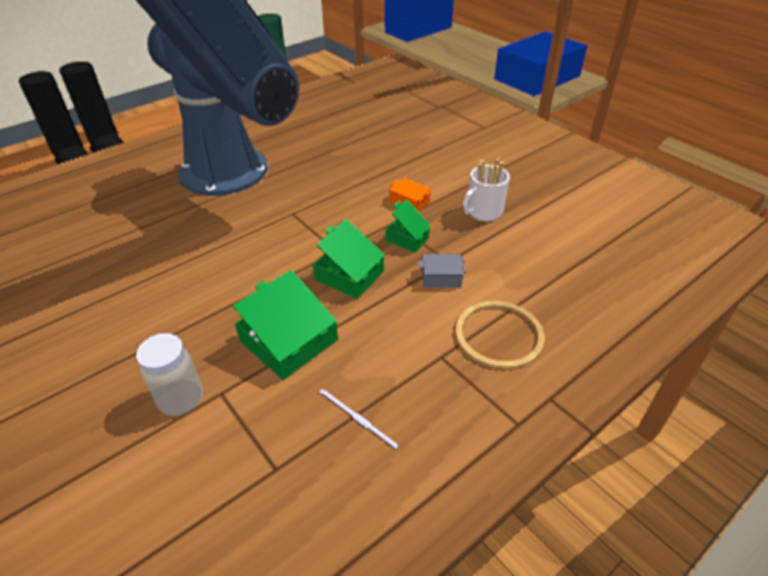

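View pics/b.png

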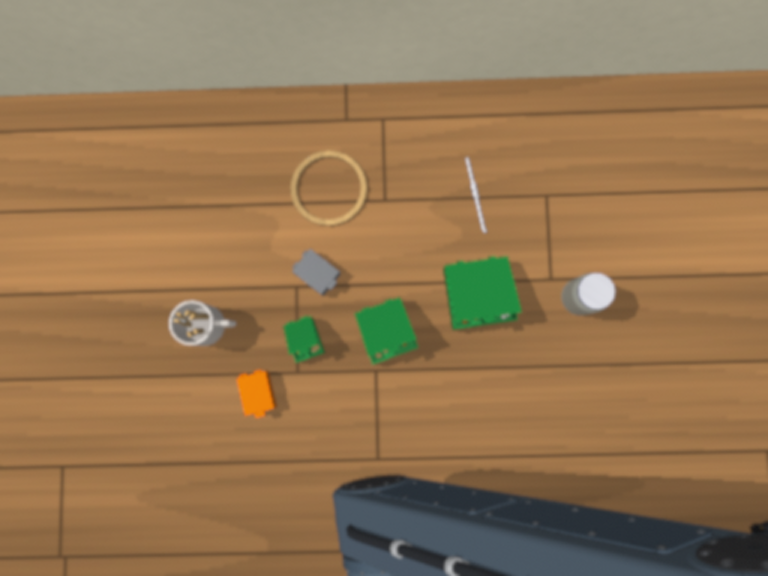

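The smallest green box shows at scene (150,272) and top (226,203). The candidates for small_box are that green one, the orange one at top (262,170) and the grey one at top (182,211). Only the one at (226,203) is green and smaller than the other two green boxes. I'll confirm it in a crop and fit its pose.

Run:
```python
from h import *
A=[];crops=[]
for cam,(r0,r1,c0,c1) in dict(scene=(125,175,250,295),top=(205,245,185,220)).items():
    f=np.load(cam+".npz");im,d=f["im"],f["d"];W=cloud(cam,d)
    hsv=cv2.cvtColor(im,cv2.COLOR_RGB2HSV)
    m=(hsv[...,0]>45)&(hsv[...,0]<75)&(hsv[...,1]>150)&(d>0)
    k=np.zeros_like(m);k[r0:r1,c0:c1]=1;m&=k
    p=W[m];print(cam,len(p),p.min(0).round(3),p.max(0).round(3))
    # ransac lid plane
    rng=np.random.default_rng(0);best=None
    for _ in range(2000):
        q=p[rng.choice(len(p),3,False)];n=np.cross(q[1]-q[0],q[2]-q[0]);L=np.linalg.norm(n)
        if L<1e-6: continue
        n/=L; n*=np.sign(n[2])
        if n[2]<.55: continue
        s=abs((p-q[0])@n)<.003
        if best is None or s.sum()>best.sum(): best=s
    q=p[best];c=q.mean(0);n=np.linalg.svd(q-c)[2][2];n*=np.sign(n[2])
    yaw=np.arctan2(n[1],n[0]) 
    print(" plane n",n.round(3),"inl",best.sum(),"open",np.arccos(n[2]).round(3),"yaw(downhill)",np.degrees(yaw).round(1),"c",c.round(4))
    u=np.array([n[0],n[1]])/np.hypot(*n[:2]);v=np.array([-u[1],u[0]])
    print(" along u",np.percentile(q[:,:2]@u,[1,99]).round(4),"v",np.percentile(q[:,:2]@v,[2,98]).round(4),"z",np.percentile(q[:,2],[1,99]).round(4))
    (x,y),wh,a=cv2.minAreaRect(q[:,:2].astype(np.float32));print(" rect",x,y,wh,a)
    crops.append(cv2.resize(im[r0-15:r0+65,c0-25:c0+75],None,fx=4,fy=4,interpolation=cv2.INTER_CUBIC))
    for t in("medium_lid_edge","mug"):
        for o in bot.spot_point(cam,t)[:2]: print(cam,t,round(o["conf"],2),np.round(o["centre"]),np.round(world(cam,d,o["centre"]),3))
save("c.png",np.hstack(crops))
```

```text
scene 672 [0.444 0.042 0.002] [0.539 0.202 0.082]
 plane n [0.588 0.118 0.8  ] inl 338 open 0.644 yaw(downhill) 11.4 c [0.4981 0.1555 0.055 ]
 along u [0.4846 0.5499] v [-0.0541  0.0926] z [0.0317 0.0816]
 rect 0.5081601142883301 0.11910208314657211 (0.06778249144554138, 0.15673784911632538) 18.009389877319336
scene medium_lid_edge 0.91 [151. 220.] [0.458 0.002 0.098]
scene mug 0.86 [139. 325.] [0.548 0.336 0.033]
top 396 [ 0.448  0.136 -0.003] [0.524 0.197 0.084]
 plane n [0.576 0.181 0.797] inl 312 open 0.649 yaw(downhill) 17.4 c [0.4901 0.1665 0.0581]
 along u [0.4855 0.5475] v [-0.0121  0.0355] z [0.0346 0.0816]
 rect 0.4891359806060791 0.16607967019081116 (0.06414825469255447, 0.05079468712210655) 17.52107048034668
top medium_lid_edge 0.72 [232. 261.] [ 0.463 -0.001  0.097]
top medium_lid_edge 0.43 [216. 135.] [0.521 0.367 0.001]
top mug 0.7 [216. 136.] [0.519 0.363 0.003]
```

View pics/c.png

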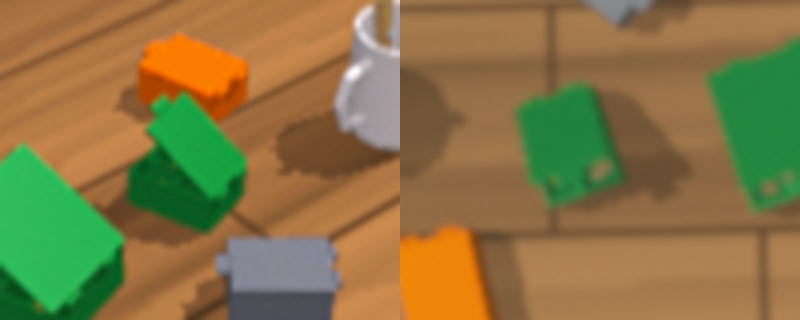

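The crop shows the green small box with its lid half open (about 0.65 rad) and a yaw of about 17.5°. The orange and grey look-alikes are nearby but separate. Heights are consistent in both views: hinge about 0.035, lid edge about 0.08. I'll get the needed turn and start moving.

```bash
python3 - <<'E'
from h import *
s=bot.read_state();R=np.array(s["tcp_rot"]);print(R.round(3).tolist(),np.degrees(np.arctan2(R[1,1],R[0,1])))
E
python3 -m crank '[{"slide":[38,10,0],"turn":[0,0,0],"grip":0},{"slide":[38,10,0],"turn":[0,0,0],"grip":0},{"slide":[30,26,0],"turn":[0,0,0],"grip":0},{"slide":[25,32,0],"turn":[0,0,0],"grip":0},{"slide":[20,35,0],"turn":[0,0,0],"grip":0}]'
```

```text
[[0.0, 0.295, -0.955], [-0.0, -0.955, -0.295], [-1.0, 0.0, 0.0]] -72.82381938712254
time_s: 1.12
position: [0.3344, -0.4905, 0.2926]
tcp_rot: [[0.001, 0.28, -0.96], [-0.011, -0.96, -0.28], [-1.0, 0.011, 0.002]]
force: [-0.5, -1.2, -0.0]
opening: 0.706
```

```bash
python3 -m crank '[{"slide":[15,37,0],"turn":[0,0,6],"grip":0},{"slide":[15,37,0],"turn":[0,0,6],"grip":0},{"slide":[15,37,0],"turn":[0,0,6],"grip":0},{"slide":[15,37,0],"turn":[0,0,6],"grip":0},{"slide":[15,37,0],"turn":[0,0,6],"grip":0}]'
python3 -m crank '[{"slide":[10,39,0],"turn":[0,0,6],"grip":0},{"slide":[10,39,0],"turn":[0,0,6],"grip":0},{"slide":[10,39,0],"turn":[0,0,6],"grip":0},{"slide":[10,39,0],"turn":[0,0,6],"grip":0},{"slide":[10,39,0],"turn":[0,0,6],"grip":0}]'
python3 -m crank '[{"slide":[4,39,0],"turn":[0,0,6],"grip":0},{"slide":[4,39,0],"turn":[0,0,6],"grip":0},{"slide":[4,39,0],"turn":[0,0,6],"grip":0},{"slide":[4,39,0],"turn":[0,0,6],"grip":0},{"slide":[4,39,0],"turn":[0,0,6],"grip":0}]'
```

```text
time_s: 1.53
position: [0.4137, -0.2981, 0.2931]
tcp_rot: [[0.01, 0.738, -0.675], [-0.011, -0.675, -0.738], [-1.0, 0.015, 0.001]]
force: [1.1, -0.2, -0.4]
opening: 0.329
time_s: 1.95
position: [0.4656, -0.0964, 0.2947]
tcp_rot: [[0.02, 0.981, -0.191], [-0.005, -0.191, -0.982], [-1.0, 0.021, 0.001]]
force: [0.7, -0.7, -0.1]
opening: 0.02
time_s: 2.37
position: [0.487, 0.1084, 0.2965]
tcp_rot: [[0.027, 0.936, 0.351], [0.006, 0.351, -0.936], [-1.0, 0.027, 0.003]]
force: [1.3, -0.4, -0.3]
opening: 0.001
```

```bash
python3 -m crank '[{"slide":[-5,30,-5],"turn":[-0.3,1.5,-3],"grip":0},{"slide":[-5,27,-20],"turn":[0,0,0],"grip":0},{"slide":[0,0,-30],"turn":[0,0,0],"grip":0},{"slide":[0,0,-30],"turn":[0,0,0],"grip":0},{"slide":[0,0,-15],"turn":[0,0,0],"grip":0}]'
python3 -m crank '[{"slide":[0,0,0],"turn":[0,0,0],"grip":0}]'
python3 - <<'E'
from h import *
im,d=bot.capture("scene")
save("d.png",im[60:190,190:350],4)
P=bot.camera_params("scene");K=np.array(P["intrinsics"]);T=np.linalg.inv(P["world_from_camera"])
s=bot.read_state();R=np.array(s["tcp_rot"]);p=np.array(s["position"])
for o in bot.spot_point("scene","small_lid_edge"): print(o["conf"],o["centre"],world("scene",d,o["centre"]).round(3))
print(p+R[:,0]*.07, np.degrees(np.arctan2(R[1,1],R[0,1])))
E
```

```text
time_s: 2.78
position: [0.4804, 0.1788, 0.2]
tcp_rot: [[0.021, 0.949, 0.316], [0.006, 0.316, -0.949], [-1.0, 0.022, 0.001]]
force: [-0.3, -0.1, 0.1]
opening: 0.006
time_s: 2.87
position: [0.4788, 0.1791, 0.1974]
tcp_rot: [[0.016, 0.948, 0.317], [0.005, 0.317, -0.949], [-1.0, 0.016, 0.0]]
force: [-0.3, 0.4, 1.3]
opening: 0.005
0.82 [138.0, 265.3] [0.472 0.153 0.08 ]
0.75 [123.7, 264.8] [0.361 0.246 0.034]
0.35 [159.2, 269.9] [0.504 0.145 0.024]
0.27 [229.3, 190.9] [ 0.613 -0.195  0.055]
[0.48036044 0.17941525 0.12838327] 18.43840167685257
```

View pics/d.png

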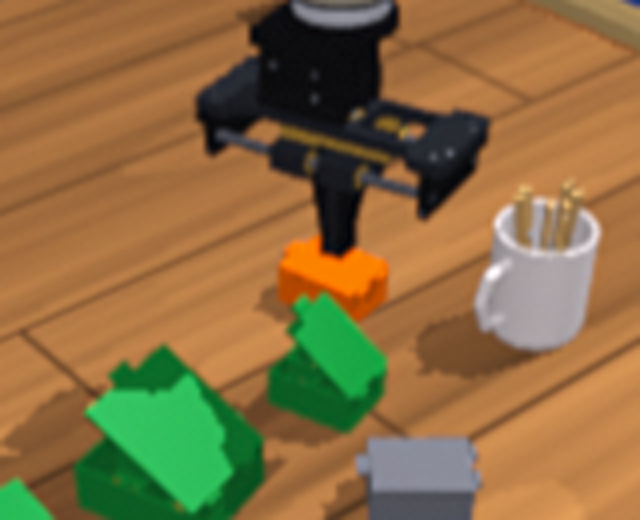

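The fingertips are about 15 mm too far in +y (lid edge about (0.469,0.160,0.079)). I'll correct that and descend.

```bash
python3 -m crank '[{"slide":[0,-15,-10],"turn":[0,1,-1],"grip":0},{"slide":[0,0,-18],"turn":[0,0,0],"grip":0},{"slide":[0,0,0],"turn":[0,0,0],"grip":0}]'
python3 -m crank '[{"slide":[0,0,-8],"turn":[0,0,0],"grip":0},{"slide":[0,0,-8],"turn":[0,0,0],"grip":0},{"slide":[0,0,-8],"turn":[0,0,0],"grip":0}]'
```

```text
time_s: 3.22
position: [0.4839, 0.1634, 0.1757]
tcp_rot: [[0.012, 0.954, 0.298], [0.006, 0.298, -0.954], [-1.0, 0.014, -0.003]]
force: [0.0, -0.1, -0.6]
opening: 0.005
time_s: 3.47
position: [0.4878, 0.1631, 0.1555]
tcp_rot: [[0.024, 0.955, 0.297], [0.008, 0.297, -0.955], [-1.0, 0.025, -0.0]]
force: [-0.6, 0.1, 0.8]
opening: 0.004
```

```bash
python3 -m crank '[{"slide":[-10,0,0],"turn":[-0.4,1.4,0],"grip":0},{"slide":[0,0,0],"turn":[0,0,0],"grip":0}]'
python3 -m crank '[{"slide":[-2,0,-7],"turn":[0,0.3,0],"grip":0},{"slide":[-2,0,-7],"turn":[0,0.3,0],"grip":0},{"slide":[-2,0,-7],"turn":[0,0.3,0],"grip":0}]'
python3 - <<'E'
from h import *
im,d=bot.capture("scene")
save("e.png",im[90:190,210:330],5)
E
```

```text
time_s: 3.63
position: [0.4766, 0.163, 0.1547]
tcp_rot: [[-0.004, 0.955, 0.297], [-0.0, 0.297, -0.955], [-1.0, -0.004, -0.001]]
force: [0.5, 0.4, 0.2]
opening: 0.006
time_s: 3.88
position: [0.4711, 0.1636, 0.1341]
tcp_rot: [[-0.017, 0.955, 0.298], [0.0, 0.298, -0.955], [-1.0, -0.016, -0.005]]
force: [1.3, 0.3, 1.0]
opening: 0.005
```

View pics/e.png

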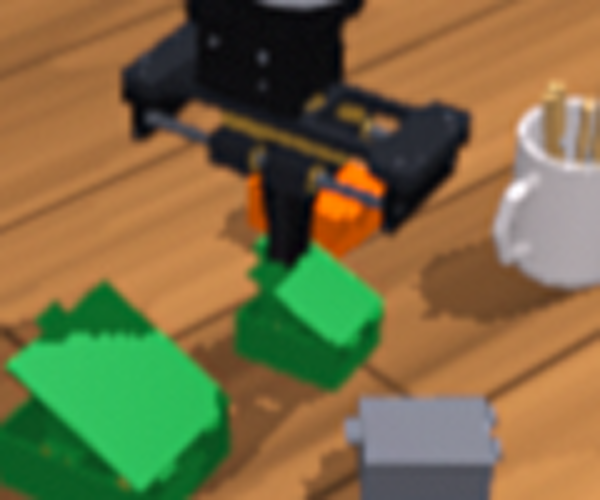

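The fingertips are on the lid near the free edge, close to mid-width, and the lid is following. I'll continue gently.

```bash
python3 -m crank '[{"slide":[2,0,-7],"turn":[0,-0.5,0],"grip":0},{"slide":[1,0,-7],"turn":[0,-0.3,0],"grip":0}]'
python3 -m crank '[{"slide":[1,0,-5],"turn":[0,0,0],"grip":0},{"slide":[0,0,0],"turn":[0,0,0],"grip":0}]'
```

```text
time_s: 4.1
position: [0.4728, 0.1636, 0.1181]
tcp_rot: [[-0.006, 0.955, 0.298], [-0.0, 0.298, -0.955], [-1.0, -0.006, -0.002]]
force: [-0.7, -0.4, 0.5]
opening: 0.006
time_s: 4.27
position: [0.473, 0.1636, 0.1111]
tcp_rot: [[-0.009, 0.955, 0.298], [-0.0, 0.298, -0.955], [-1.0, -0.009, -0.002]]
force: [0.8, 0.8, 1.3]
opening: 0.002
```

```bash
python3 -m crank '[{"slide":[0,0,-3],"turn":[0,0,0],"grip":0},{"slide":[0,0,0],"turn":[0,0,0],"grip":0}]'
python3 -m crank '[{"slide":[0,0,-2],"turn":[0,0,0],"grip":0},{"slide":[0,0,0],"turn":[0,0,0],"grip":0}]'
```

```text
time_s: 4.43
position: [0.4729, 0.1636, 0.1073]
tcp_rot: [[-0.01, 0.955, 0.298], [-0.001, 0.298, -0.955], [-1.0, -0.01, -0.003]]
force: [-0.0, 0.2, -0.4]
opening: 0.006
time_s: 4.6
position: [0.4732, 0.1636, 0.106]
tcp_rot: [[-0.01, 0.955, 0.298], [-0.0, 0.298, -0.955], [-1.0, -0.009, -0.002]]
force: [-2.1, 0.3, 4.1]
opening: 0.007
```

Firm resistance (4 N) appears at tip z = 0.036, exactly the shut height. One more small press, then withdraw straight up.

```bash
python3 -m crank '[{"slide":[0,0,-1],"turn":[0,0,0],"grip":0},{"slide":[0,0,0],"turn":[0,0,0],"grip":0}]'
python3 -m crank '[{"slide":[0,0,5],"turn":[0,0,0],"grip":0},{"slide":[0,0,20],"turn":[0,0,0],"grip":0},{"slide":[0,0,35],"turn":[0,0,0],"grip":0},{"slide":[0,0,38],"turn":[0,0,0],"grip":0},{"slide":[0,0,38],"turn":[0,0,0],"grip":0}]'
python3 -m crank '[{"slide":[0,-35,10],"turn":[0,0,0],"grip":0},{"slide":[0,-38,0],"turn":[0,0,0],"grip":0},{"slide":[0,-38,0],"turn":[0,0,0],"grip":0},{"slide":[0,-38,0],"turn":[0,0,0],"grip":0},{"slide":[0,-38,0],"turn":[0,0,0],"grip":0}]'
python3 -m crank '[{"slide":[0,-38,0],"turn":[0,0,0],"grip":0},{"slide":[0,-38,0],"turn":[0,0,0],"grip":0},{"slide":[0,-38,0],"turn":[0,0,0],"grip":0},{"slide":[0,-20,0],"turn":[0,0,0],"grip":0},{"slide":[0,0,0],"turn":[0,0,0],"grip":0}]'
python3 - <<'E'
from h import *
ims=[]
for cam,(r0,r1,c0,c1) in dict(scene=(125,175,250,295),top=(205,245,185,220)).items():
    im,d=bot.capture(cam);W=cloud(cam,d);ims.append(im)
    hsv=cv2.cvtColor(im,cv2.COLOR_RGB2HSV)
    m=(hsv[...,0]>45)&(hsv[...,0]<75)&(hsv[...,1]>150)&(d>0)&(W[...,1]>.11)
    k=np.zeros_like(m);k[r0:r1,c0:c1]=1;p=W[m&k.astype(bool)]
    q=p[p[:,2]>.028]
    c=q.mean(0);n=np.linalg.svd(q-c)[2][2]
    print(cam,len(q),"n",n.round(3),"z",np.percentile(q[:,2],[2,50,98]).round(4),cv2.minAreaRect(q[:,:2].astype(np.float32)))
save("f.png",np.hstack([cv2.resize(i[100:240,150:350],(400,280),interpolation=cv2.INTER_CUBIC) for i in ims]))
E
```

```text
time_s: 4.77
position: [0.4732, 0.1636, 0.1063]
tcp_rot: [[-0.009, 0.955, 0.298], [-0.0, 0.298, -0.955], [-1.0, -0.009, -0.002]]
force: [-0.5, 0.5, -1.4]
opening: 0.001
time_s: 5.18
position: [0.4682, 0.1627, 0.2408]
tcp_rot: [[-0.027, 0.954, 0.297], [-0.002, 0.297, -0.955], [-1.0, -0.027, -0.006]]
force: [1.1, 0.4, -0.4]
opening: 0.004
time_s: 5.6
position: [0.4724, -0.023, 0.2642]
tcp_rot: [[0.002, 0.95, 0.313], [-0.001, 0.313, -0.95], [-1.0, 0.001, 0.002]]
force: [0.9, 0.1, -0.2]
opening: 0.0
time_s: 6.02
position: [0.472, -0.1707, 0.2675]
tcp_rot: [[0.01, 0.952, 0.306], [-0.008, 0.306, -0.952], [-1.0, 0.007, 0.01]]
force: [0.3, 0.1, -0.3]
opening: 0.01
scene 323 n [ 0.014 -0.019  1.   ] z [0.0293 0.0347 0.0373] ((0.48447704315185547, 0.16595247387886047), (0.08287292718887329, 0.059470899403095245), 18.859399795532227)
top 450 n [-0.004 -0.007  1.   ] z [0.0293 0.0347 0.0394] ((0.4828660786151886, 0.1643957793712616), (0.07776167243719101, 0.0513148307800293), 16.740331649780273)
```

View pics/f.png

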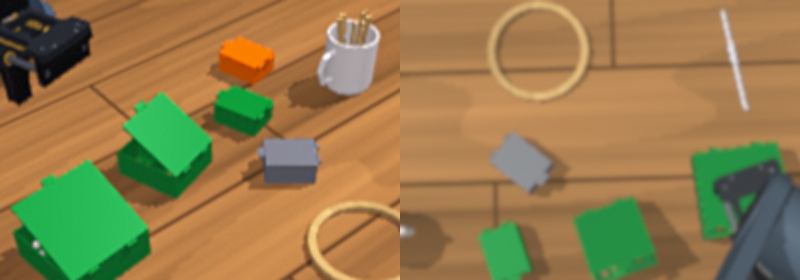

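The small lid looks flat on the rim, and the other two green lids are still open. The press force readings were noisy, so I'll check the lid tilt more tightly with averaged frames before handing in. I'll also compare the neighbours with the first images.

Run:
```python
from h import *
u=np.array([np.cos(.305),np.sin(.305)]);v=np.array([-u[1],u[0]]);c0=np.array([.486,.166])
for cam in("scene","top"):
    P=[]
    for _ in range(8):
        im,d=bot.capture(cam);W=cloud(cam,d)
        l=(W[...,:2]-c0); a=l@u;b=l@v
        m=(abs(a)<.028)&(abs(b)<.02)&(d>0)&(abs(W[...,2]-.035)<.008)
        P.append(np.c_[a[m],b[m],np.ones(m.sum()),W[...,2][m]])
    P=np.vstack(P);s,res,_,_=np.linalg.lstsq(P[:,:3],P[:,3],rcond=None)
    print(cam,len(P),"dz/du (open<0), dz/dv, z",s.round(4),"rms",np.sqrt(res/len(P)),"se",np.sqrt(res/len(P)/(P[:,0]**2).sum()))
    d0=np.load(cam+".npz");i0=d0["im"]
    diff=cv2.absdiff(i0,im).max(2)>60
    n,_,st,ce=cv2.connectedComponentsWithStats(diff.astype(np.uint8))
    print([(st[i,4],ce[i].round().tolist()) for i in range(1,n) if st[i,4]>12])
```

```text
scene 1181 dz/du (open<0), dz/dv, z [ 0.0005 -0.0048  0.035 ] rms [0.00125355] se [0.0022626]
[(np.int32(832), [199.0, 13.0]), (np.int32(558), [98.0, 35.0]), (np.int32(39), [168.0, 10.0]), (np.int32(402), [207.0, 44.0]), (np.int32(665), [182.0, 70.0]), (np.int32(134), [146.0, 71.0]), (np.int32(49), [136.0, 68.0]), (np.int32(119), [146.0, 78.0]), (np.int32(27), [162.0, 79.0]), (np.int32(26), [120.0, 83.0]), (np.int32(281), [155.0, 95.0]), (np.int32(191), [118.0, 106.0]), (np.int32(1337), [171.0, 126.0]), (np.int32(256), [270.0, 144.0]), (np.int32(21), [150.0, 152.0])]
top 2227 dz/du (open<0), dz/dv, z [-0.0067  0.005   0.0349] rms [0.00239077] se [0.0031556]
[(np.int32(421), [322.0, 193.0]), (np.int32(13), [342.0, 198.0]), (np.int32(24), [313.0, 207.0]), (np.int32(7709), [336.0, 269.0]), (np.int32(16), [337.0, 208.0]), (np.int32(165), [348.0, 214.0]), (np.int32(14), [206.0, 240.0]), (np.int32(2954), [188.0, 344.0]), (np.int32(1045), [249.0, 330.0]), (np.int32(5540), [430.0, 364.0]), (np.int32(61), [263.0, 365.0]), (np.int32(138), [218.0, 374.0]), (np.int32(44), [139.0, 375.0]), (np.int32(75), [300.0, 377.0]), (np.int32(96), [162.0, 381.0]), (np.int32(13), [143.0, 382.0]), (np.int32(27), [183.0, 382.0])]
```

The lid tilt is 0 within about 0.007 rad in both views, and the only changes in the images are the arm, its shadow and the small lid. I'm handing in.

```bash
python3 -c "
from rig import bot
print(bot.read_state()['time_s'],bot.hand_in())"
```

```text
the job is handed in; nothing more can be done
6.9167 None
```

I pressed the small green box's lid shut with closed fingertips near its free edge, going straight down without gripping. I then lifted away and handed in at 6.9 s.

- **Lid closed:** pressing met firm resistance with the fingertips 36 mm above the table, which is the shut height. Measured afterwards, the lid's slope was 0.0005 ± 0.002 rad from the scene camera and -0.007 ± 0.003 rad from the top camera. Its upper face measured about 35 mm high, against 36 mm stated.
- **Box not shoved:** its centre stayed within a few mm of where I estimated it before the press, which is about as precisely as I could measure it.
- **Everything else:** both bigger lids still look open. Comparing before and after pictures showed no movement of the other things beyond the arm and what look like its shadows. In the last top picture the arm covered part of the large box, and the jar was not in the crop I viewed.
- **Weak check:** force readings were noisy. One press read 4 N, and the reading after the final 1 mm press was about -1 N, so my conclusion that the lid is shut rests on the heights and slopes, not on force.

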